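# Power up the bench socket strip

### The arm

A 6-joint arm with a two-finger parallel gripper is mounted at the origin on the work surface. World frame = base frame: x ahead of the robot, y to its left, z up, the work surface at z = 0. Lengths are in m, angles in rad, forces in N, time in s.
With the tool pointing down it reaches from about 0.275 to 1 m from the base axis. Payload 8.4 kg.
Tool frame: the origin (TCP) lies at the very end of the fingers, on their centre line; the grasp point (between the pads) lies 19 mm behind it; y points along the fingers, z is the direction in which the jaws open and shut, and the axes are right-handed (so a half turn about y gives the same grasp; the last joint's range is limited). The gripper opens to 85 mm and grips with 20 to 120 N. Pads are 22 mm wide; open, the fingers measure 114 mm over their backs; the gripper's body (76 mm by 85 mm) begins 54 mm behind the grasp point. The pads swing forward as they close: fully open they stand 13 mm farther back than shut.
Start: joints at [-1.21, 0.353, 1.633, -0, 1.155, -0.002], TCP at [0.222, -0.584, 0.231] pointing down, gripper open.
Joint ranges: [-2.63, 2.63], [-0.92, 2.1], [0.06, 2.66], [-1.3, 4.44], [0, 2.69], [-3.02, 3.02]. Speed limits (rad/s): [2.22, 2.22, 2.79, 3.14, 3.14, 3.14].

### API

Orientations are given as a unit quaternion [w, x, y, z].
In Python, from plant import readout, imaging, workorder gives the robot as it stands. The module is installed in compiled form; this text tells all that it offers.
- The arm moves only by the tool play_rows, never from a script. Its argument "moves" is a list of rows, each a list of 5 numbers: the opening, from 0 (shut) to 1 (fully open), then the shift along the tool's x, y, z in mm, then the turn about the tool's y in rad. In form: [[gripper, dx, dy, dz, turn], ...]. A call has 1 to 10 rows; each row is the pose to reach, as a shift and turn from the pose commanded when the call began, along the tool's axes at that moment; what a row does not reach only later rows make up. A row lasts 1/10 s, in which the tool goes at most 50 mm and 8.59 degrees, less where a joint would pass 70% of its speed; a pose out of reach is approached as far as the arm can. A call with a gripper value outside its range is refused whole. The fingers move at their own pace and stop on an object; "squeeze" is the grip in N (left out, the last holds). Time passes only in rows, so rows that repeat a pose let the fingers close. It gives the time, the measured TCP pose, the force and the opening at its end, in the units of the state.
- readout.observe(): the state, without advancing time (a new reading comes with each control period).
- imaging.camera(name): name is "scene" or "top" or "wrist"; returns a dict with "frame" (420x560x3 uint8, blue, green, red), "range_z" (420x560 float32, m along the optical axis (not along the pixel's ray), 0 where there is no reading), "fx", "fy", "cx", "cy" (pixels), "D" ([k1, k2, p1, p2, k3] as OpenCV has them; the pictures are not rectified), "cam_to_world" (4x4, takes a point from camera to world coordinates); the wrist camera has in their place "T_tool_cam" (4x4, takes a point from camera to tool coordinates, whose origin is the TCP and whose axes are the tool frame's). Camera axes: x right, y down, z forward; pixel columns grow to the right and rows downward; lengths in m; the calibration is good to about 2 mm. A picture is of the moment at which its call begins: read the wrist's pose just before it.
- workorder.close_job(): hands the job in, once; it reports no verdict.
The state is a dict: "time_s": time; "joints": joint angles; "joint_vel": joint speeds; "effort": joint torques, N m; "position": TCP position; "tcp_rot": TCP orientation; "force": force on the tool from outside, world axes, zero at the start; "ft_torque": the same for the moment, N m; "grip_width": opening from 0.0 (shut) to 1.0 (fully open).
Only numpy, scipy, OpenCV 4.12 (cv2) and the standard library are available. Lean on these libraries where they do the work, as an engineer would, in place of code of your own. Each camera call takes 0.05 s, during which the arm holds its last target.

### The job

Power up the bench socket strip for the shift: first press the main switch on, then switch on the two sockets that have chargers in them, one after the other, starting with the charger nearer to the main switch; each rocker goes on by pressing down its raised half, the one nearer the robot. Leave the switches of the capped sockets off, leave the chargers plugged in, and do not disturb the trays, tape and screwdriver around the strip.

Things in the scene. Friction and masses are not known exactly. Their poses are not given: they have to be found in the camera images.
- strip: Socket strip screwed to the bench, grey top face, 430 (its y) x 100 (x) x 44 mm high, an ear at each end. Origin: centre of its underside. y runs from the last socket to the main switch at its +y end; x from the row of five rockers (nearer the robot, at x -24 mm) to the row of four sockets (x 24). Rockers tip about an axis along y, 3 mm above the top face; black bezels 1.5 mm high. Fixed.
- main_switch (a joint): Main switch: the largest rocker, white, alone at the strip's +y end (strip x -24, y 160 mm), no socket behind it, 38 mm long (strip x), 28 wide, rad. 0 = off: near (strip -x) half raised, far half level. 0.35 = on: near half pressed level, far half raised. Snap action: about 6 N on the near edge at first; past mid travel (0.175) it flips over and stays.
- main_switch_on_edge (a point): Middle of the near top edge of the main switch, on the moving rocker: 9.5 mm above the strip's top face when off, 3 mm when on. Strip frame: x -42 to -43, y 160 mm. Pressing this half straight down till level switches on; centre thick fingertips over this edge, clear of the far half.
- switch1 (a joint): White rocker of socket 1 (next to the main switch), at strip x -24, y 75 mm, rad. 0 = off: near (strip -x) half raised, far half level. 0.35 = on: near half pressed level, far half raised. Snap action: about 4.5 N on the near edge at first; past mid travel (0.175) it flips over and stays.
- switch2 (a joint): White rocker of socket 2 (second from the main switch), at strip x -24, y 5 mm, rad. 0 = off: near (strip -x) half raised, far half level. 0.35 = on: near half pressed level, far half raised. Snap action: about 4.5 N on the near edge at first; past mid travel (0.175) it flips over and stays.
- switch3 (a joint): White rocker of socket 3 (third), at strip x -24, y -65 mm, rad. 0 = off: near (strip -x) half raised, far half level. 0.35 = on: near half pressed level, far half raised. Snap action: about 4.5 N on the near edge at first; past mid travel (0.175) it flips over and stays.
- switch4 (a joint): White rocker of socket 4 (last, farthest from the main switch), at strip x -24, y -135 mm, rad. 0 = off: near (strip -x) half raised, far half level. 0.35 = on: near half pressed level, far half raised. Snap action: about 4.5 N on the near edge at first; past mid travel (0.175) it flips over and stays.
- switch1_on_edge (a point): Middle of the near top edge of rocker 1 (30 mm long along strip x, 19 wide), on the moving rocker: 8.1 mm above the strip's top face when off, 3 mm when on. Strip frame: x -38 to -39, y 75 mm. Pressing this half straight down till level switches on; centre thick fingertips over this edge, clear of the far half.
- switch2_on_edge (a point): Middle of the near top edge of rocker 2 (30 mm long along strip x, 19 wide), on the moving rocker: 8.1 mm above the strip's top face when off, 3 mm when on. Strip frame: x -38 to -39, y 5 mm. Pressing this half straight down till level switches on; centre thick fingertips over this edge, clear of the far half.
- switch3_on_edge (a point): Middle of the near top edge of rocker 3 (30 mm long along strip x, 19 wide), on the moving rocker: 8.1 mm above the strip's top face when off, 3 mm when on. Strip frame: x -38 to -39, y -65 mm. Pressing this half straight down till level switches on; centre thick fingertips over this edge, clear of the far half.
- switch4_on_edge (a point): Middle of the near top edge of rocker 4 (30 mm long along strip x, 19 wide), on the moving rocker: 8.1 mm above the strip's top face when off, 3 mm when on. Strip frame: x -38 to -39, y -135 mm. Pressing this half straight down till level switches on; centre thick fingertips over this edge, clear of the far half.
- socket1 (a point): Centre of the mouth of socket 1, a round recess 40 mm across and 17 mm deep in the strip's top face (strip x 24, y 75, z 44 mm). It holds a charger or a dust cap.
- socket2 (a point): Centre of the mouth of socket 2, a round recess 40 mm across and 17 mm deep in the strip's top face (strip x 24, y 5, z 44 mm). It holds a charger or a dust cap.
- socket3 (a point): Centre of the mouth of socket 3, a round recess 40 mm across and 17 mm deep in the strip's top face (strip x 24, y -65, z 44 mm). It holds a charger or a dust cap.
- socket4 (a point): Centre of the mouth of socket 4, a round recess 40 mm across and 17 mm deep in the strip's top face (strip x 24, y -135, z 44 mm). It holds a charger or a dust cap.
- usb_charger: White square USB charger, loose in one of the four sockets: block 46 x 46 mm standing 34 mm above the strip's top face, two dark slots on top, round plug below. Origin: centre of the plug's underside, 17 mm below the top face, under the socket's centre. It is in socket i if it lies within 20 mm of point socket i.
- cell_charger: Black battery charger with two round cells lying on top, loose in another socket: 70 mm (strip x, from 23 mm before to 47 mm behind the socket's centre) by 46 mm, standing 30 mm above the strip's top face, round plug below. Origin: centre of the plug's underside, 17 mm below the top face, under the socket's centre.
- cap1: Dust cap in an unused socket: flat white disc 47 mm across with a small rib, 5 mm above the strip's top face. Origin: centre of its underside, 17 mm below the top face. Fixed.
- cap2: Second dust cap, the same, in the other unused socket. Fixed.
- screw_tray: Open black tray of screws, 130 x 120 x 40 mm, loose, behind the strip. Origin: centre of its underside.
- plug_tray: Open black tray of white wall plugs, 130 x 120 x 40 mm, loose, behind the strip. Origin: centre of its underside.
- tape_roll: Cardboard-brown tape roll lying flat, 100 mm across, 48 mm high, loose, beyond the main-switch end. Origin: centre of its underside.
- driver: Screwdriver, 190 mm long, lying loose beyond the other end. Origin: about the middle of its underside.
Not all that is in view belongs to the job. Of the things that look like the cell_charger, the larger one is meant. Leave any orange look-alike of the usb_charger alone.

How it is judged:
By the outcome, as a careful person would: the job done as asked, in the order asked, and still so for the second after the job is handed in, with the robot touching nothing.
It also fails if it takes over 40 s, if anything falls off the work surface, if the arm or the gripper's body presses on something with over 40 N, if the wrist force passes 120 N, or if a joint passes its speed limit or range.

## Working session

There is one attempt and no reset: what is moved stays moved. The work goes in short steps, Python scripts to look and compute and a tool call to move; the robot and the scene stay as the last step left them, time stands still between calls to the robot, and variables do not carry over. Pictures are saved under pics/ and viewed, and the job is handed in when it is done.

Besides the shell and the picture viewer there is one more tool, called after "Emit:" by a JSON object that holds its "name" and its "arguments". play_rows: Moves the arm, as the interface text tells. Its arguments: {"type":"object","properties":{"moves":{"type":"array"},"squeeze":{"type":"number"}},"required":["moves"]}

```bash
mkdir -p pics
cat > h.py <<'E'
import numpy as np,cv2
from plant import readout, imaging, workorder
def save(c,n): cv2.imwrite(f'pics/{n}.png',c['frame'])
def pts(c):
    K=np.array([[c['fx'],0,c['cx']],[0,c['fy'],c['cy']],[0,0,1]])
    u,v=np.meshgrid(np.arange(560.),np.arange(420.))
    n=cv2.undistortPoints(np.stack([u,v],-1).reshape(-1,1,2),K,np.array(c['D'],float)).reshape(420,560,2)
    z=c['range_z'][...,None]
    P=np.concatenate([n*z,z],-1)
    T=np.array(c['cam_to_world'])
    return P@T[:3,:3].T+T[:3,3]
E
python3 - <<'E'
from h import *
s=readout.observe();print(s)
for n in('scene','top'):
    c=imaging.camera(n);save(c,n+'1');np.savez(n+'1.npz',**c);print(c['fx'],c['D'],c['cam_to_world'])
E
```

```text
{'time_s': 0.0, 'joints': array([-1.21036149e+00,  3.53624764e-01,  1.63415036e+00, -1.76440508e-06,
        1.15520222e+00, -2.43313075e-03]), 'joint_vel': array([ 0.00033364,  0.00139664,  0.00012576, -0.00051675,  0.00032359,
        0.00012924]), 'effort': array([-2.65359180e-03, -6.05263066e+01, -3.42067373e+01, -2.04922758e-04,
        9.26762063e-03, -5.06014175e-06]), 'position': array([ 0.22165709, -0.58385524,  0.23056935]), 'tcp_rot': array([ 0.12750298, -0.12767844,  0.69598173, -0.69501845]), 'force': array([ 0.35957947, -0.19756098,  0.10805201]), 'ft_torque': array([ 0.02369662, -0.03393519,  0.02334703]), 'grip_width': 0.9989563233128113}
408.51576453294587 [-0.01727785  0.          0.          0.          0.        ] [[ 0.84737186  0.46117573 -0.26320693  0.88500468]
 [ 0.53090768 -0.74505769  0.40376487 -0.43933792]
 [-0.00989779 -0.48187757 -0.87618265  1.05175527]
 [ 0.          0.          0.          1.        ]]
474.8527617980157 [-0.01236196  0.          0.          0.          0.        ] [[-1.80966758e-02 -9.75257900e-01  2.20328251e-01  3.12978601e-01]
 [-9.99823519e-01  1.87632829e-02  9.32961514e-04  2.52898132e-02]
 [-5.04395939e-03 -2.20272484e-01 -9.75425339e-01  1.14960139e+00]
 [ 0.00000000e+00  0.00000000e+00  0.00000000e+00  1.00000000e+00]]
```

View pics/scene1.png

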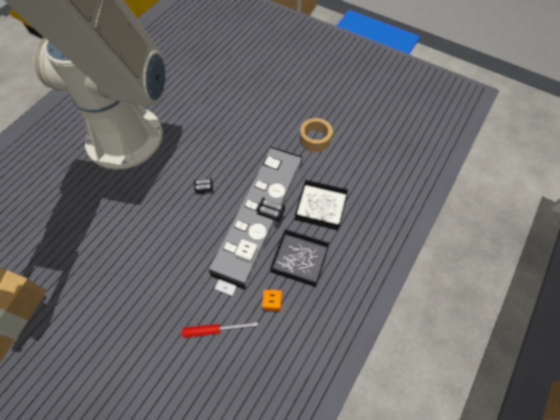

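View pics/top1.png

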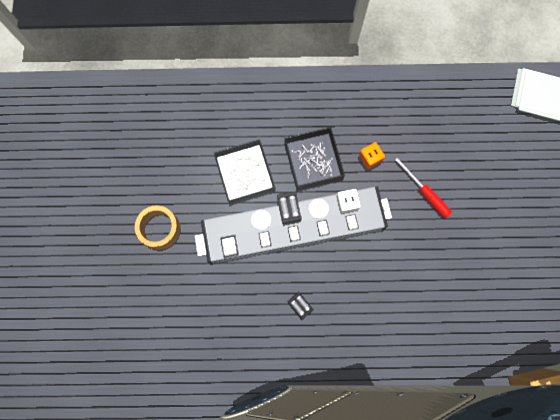

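The top view shows the main rocker at (229,246) and rockers 1–4 at (265,240), (294,234), (323,228) and (352,222). Sockets 1 and 3 have caps at (261,219) and (319,208). Socket 2 holds the cell charger (289,208) and socket 4 the white USB charger (348,200).

Possible mix-ups are the small cell look-alike at (300,306), the orange block at (372,155), and the capped sockets' rockers. I choose main, then switch 2, then switch 4. Next I'll crop in close and measure.

Run:
```python
from h import *
c=dict(np.load('top1.npz'));P=pts(c);f=c['frame']
cv2.imwrite('pics/crop1.png',cv2.resize(f[180:270,190:400],None,fx=3.8,fy=3.8,interpolation=cv2.INTER_CUBIC))
K=np.array([[c['fx'],0,c['cx']],[0,c['fy'],c['cy']],[0,0,1]]);T=c['cam_to_world']
def ray(uv,z):
    n=cv2.undistortPoints(np.array(uv,float).reshape(-1,1,2),K,c['D'])[:,0]
    d=np.c_[n,np.ones(len(n))]@T[:3,:3].T
    return T[:3,3]+d*((z-T[2,3])/d[:,2])[:,None]
g=f.min(2); 
m=(g>170).astype(np.uint8);m[:185]=0;m[270:]=0;m[:,:190]=0;m[:,400:]=0
n,l,st,ce=cv2.connectedComponentsWithStats(m)
for i in range(1,n):
    if st[i,4]>20: print(st[i],ce[i].round(1),ray([ce[i]],.048)[0].round(4),np.median(P[l==i],0).round(4))
# grey top face by depth
z=P[...,2];tm=((z>.036)&(z<.052)).astype(np.uint8);tm[:180]=0;tm[275:]=0;tm[:,:190]=0;tm[:,400:]=0
n,l,st,ce=cv2.connectedComponentsWithStats(tm);i=1+st[1:,4].argmax();cn=cv2.findContours((l==i).astype(np.uint8),0,2)[0][0]
Q=ray(cn[:,0].astype(float),.044)
r=cv2.minAreaRect((Q[:,:2]*1000).astype(np.float32));print(r,st[i],np.median(z[l==i]))
```

```text
[225 185  47  15 427] [243.8 189.8] [0.6181 0.106  0.048 ] [0.6292 0.113  0.0115]
[ 204  187  180   74 6287] [295.8 222.6] [ 0.5352 -0.0169  0.048 ] [ 0.5342 -0.0288  0.0446]
[290 196   8  20  85] [293.5 205.7] [ 0.5766 -0.0124  0.048 ] [ 0.5703 -0.011   0.073 ]
[280 198   9  20  86] [284.3 207.5] [0.5726 0.0096 0.048 ] [0.567  0.0103 0.0726]
[381 198  11  21 140] [386.  208.2] [ 0.5662 -0.2325  0.048 ] [ 0.5753 -0.2426  0.0044]
[194 234  12  22 191] [199.9 244.6] [0.4869 0.2093 0.048 ] [0.4928 0.2165 0.0041]
[222 237  15  19 215] [228.7 245.8] [0.4828 0.1417 0.048 ] [0.4826 0.1414 0.0477]
((533.0145874023438, -12.430038452148438), (101.5548324584961, 433.7458190917969), 10.152058601379395) [ 201  187  187   75 6739] 0.0445021729457129
```

View pics/crop1.png

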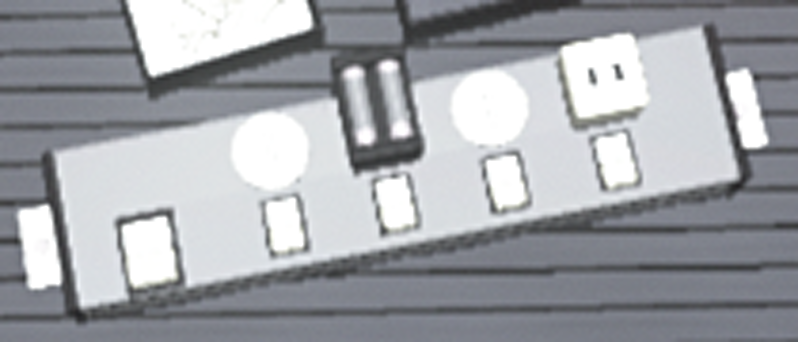

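Depth puts the top face at 44.5 mm. The fitted rectangle is 101.6 x 433.7 mm against the given 100 x 430, at about 10.15° yaw, so both agree. Next I'll fit the rockers themselves and compute targets in tool axes.

```bash
cat > t.py <<'E'
from h import *
from scipy.spatial.transform import Rotation as R
c=dict(np.load('top1.npz'));f=c['frame']
K=np.array([[c['fx'],0,c['cx']],[0,c['fy'],c['cy']],[0,0,1]]);T=c['cam_to_world']
def ray(uv,z):
    n=cv2.undistortPoints(np.array(uv,float).reshape(-1,1,2),K,c['D'])[:,0]
    d=np.c_[n,np.ones(len(n))]@T[:3,:3].T
    return T[:3,3]+d*((z-T[2,3])/d[:,2])[:,None]
E
python3 - <<'E'
from t import *
g=f.min(2);m=(g>225).astype(np.uint8)
n,l,st,ce=cv2.connectedComponentsWithStats(m)
obs=[]
for u,v in [(229,246),(265,240),(294,234),(323,228),(352,222)]:
    i=l[v,u];p=ray([ce[i]],.049)[0];obs.append(p[:2]);print(st[i],ce[i].round(1),p.round(4))
obs=np.array(obs);ys=np.array([160,75,5,-65,-135])/1e3
src=np.c_[np.full(5,-.024),ys]
a=src-src.mean(0);b=obs-obs.mean(0)
th=np.arctan2((a[:,0]*b[:,1]-a[:,1]*b[:,0]).sum(),(a*b).sum())
Rm=np.array([[np.cos(th),-np.sin(th)],[np.sin(th),np.cos(th)]]);o=obs.mean(0)-Rm@src.mean(0)
print('yaw',np.degrees(th),'origin',o,'resid mm',((src@Rm.T+o-obs)*1e3).round(1))
s=readout.observe();q=s['tcp_rot'];M=R.from_quat(q[[1,2,3,0]]).as_matrix();print(M.round(3))
for nm,p in dict(main=(-.0425,.16),s2=(-.0385,.005),s4=(-.0385,-.135)).items():
    w=Rm@p+o;d=np.r_[w,.1]-s['position'];print(nm,w.round(4),'tool d mm',(M.T@d*1e3).round(1))
E
```

```text
[222 237  14  18 193] [228.8 245.5] [0.4834 0.1413 0.049 ]
[260 232  10  14 103] [264.5 238.7] [0.498  0.0575 0.049 ]
[289 227  10  13  99] [293.7 232.8] [ 0.5106 -0.0112  0.049 ]
[318 221  10  14 101] [322.7 227.2] [ 0.5229 -0.0801  0.049 ]
[347 215  10  14  99] [351.6 221.5] [ 0.5351 -0.1489  0.049 ]
yaw 10.141428230364369 origin [ 0.53503574 -0.01194061] resid mm [[-0.1  0.1]
 [ 0.2  0.2]
 [-0.1  0. ]
 [-0.  -0.1]
 [ 0.  -0.2]]
[[-0.935 -0.     0.355]
 [-0.355  0.001 -0.935]
 [-0.    -1.    -0.001]]
main [0.465  0.1381] tool d mm [-483.8  131.4 -588.5]
s2 [ 0.4963 -0.0138] tool d mm [-459.1  131.2 -435.4]
s4 [ 0.5209 -0.1516] tool d mm [-433.2  131.  -297.8]
```

Emit:
{"name": "play_rows", "arguments": {"moves": [[0,-30,0,-37,0.02],[0,-60,0,-74,0.04],[0,-100,0,-120,0.06],[0,-484,0,-588,0.186],[0,-484,0,-588,0.186],[0,-484,0,-588,0.186],[0,-484,0,-588,0.186],[0,-484,0,-588,0.186],[0,-484,0,-588,0.186],[0,-484,0,-588,0.186]], "squeeze": 30}}

```text
time_s: 1.1
position: [0.3807, -0.1133, 0.2314]
tcp_rot: [-0.062, 0.062, -0.704, 0.704]
force: [0.2, -0.7, -0.7]
grip_width: -0.002
```

```bash
cat > go.py <<'E'
import sys
from h import *
from scipy.spatial.transform import Rotation as R
th=np.radians(10.14);Rm=np.array([[np.cos(th),-np.sin(th)],[np.sin(th),np.cos(th)]]);o=np.array([.5350,-.0119])
def go():
    s=readout.observe();M=R.from_quat(s['tcp_rot'][[1,2,3,0]]).as_matrix()
    print(s['time_s'],s['position'].round(4),'jawyaw',np.degrees(np.arctan2(M[1,2],M[0,2])).round(2),'want -79.86; F',s['force'].round(1))
    for nm,p in dict(main=(-.0425,.16),s2=(-.0385,.005),s4=(-.0385,-.135)).items():
        w=Rm@p+o;print(nm,'tool d mm to z=.1',(M.T@(np.r_[w,.1]-s['position'])*1e3).round(1))
if __name__=='__main__': go()
E
python3 go.py
```

```text
1.1 [ 0.3807 -0.1133  0.2314] jawyaw -79.89 want -79.86; F [ 0.2 -0.7 -0.7]
main tool d mm to z=.1 [-127.1  131.4 -232.7]
s2 tool d mm to z=.1 [-131.2  131.4  -77.7]
s4 tool d mm to z=.1 [-131.2  131.4   62.3]
```

Emit:
{"name": "play_rows", "arguments": {"moves": [[0,-125,0,-230,0],[0,-125,0,-230,0],[0,-125,0,-230,0],[0,-125,40,-230,0],[0,-125,80,-230,0],[0,-125,110,-230,0],[0,-125,110,-230,0],[0,-125,110,-230,0],[0,-125,110,-230,0]]}}

```text
time_s: 2.0
position: [0.4633, 0.1325, 0.1221]
tcp_rot: [-0.062, 0.062, -0.704, 0.704]
force: [-0.6, -0.6, 0.4]
grip_width: -0.002
```

```bash
python3 go.py
python3 - <<'E'
from h import *
c=imaging.camera('wrist');save(c,'w1');np.savez('w1.npz',**c);print(c['T_tool_cam'].round(3),c['fx'])
E
```

```text
2.0 [0.4633 0.1325 0.1221] jawyaw -79.87 want -79.86; F [-0.6 -0.6  0.4]
main tool d mm to z=.1 [-2.6 22.1 -5.2]
s2 tool d mm to z=.1 [ -6.7  22.1 149.8]
s4 tool d mm to z=.1 [ -6.7  22.1 289.8]
[[ 0.     0.945  0.326 -0.083]
 [ 0.001 -0.326  0.945 -0.143]
 [ 1.    -0.    -0.001 -0.001]
 [ 0.     0.     0.     1.   ]] 370.70229887059605
```

View pics/w1.png

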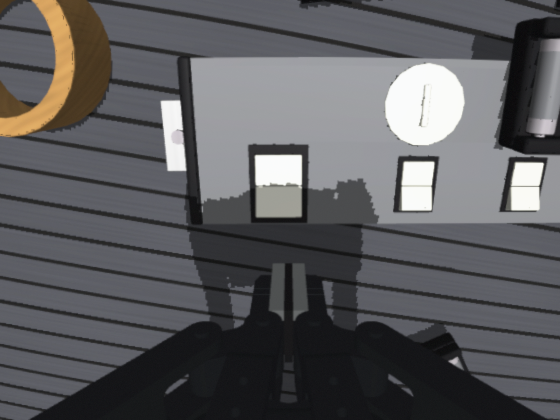

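The wrist view shows the main rocker spanning (253..304, 153..218), with its near edge's middle at about (279,218). The shut fingertips are at about (289,265), and the near halves are the raised, shaded ones. I'll compute that edge independently.

Run:
```python
from go import *
c=dict(np.load('w1.npz'));f=c['frame'];s=readout.observe()
M=np.eye(4);M[:3,:3]=R.from_quat(s['tcp_rot'][[1,2,3,0]]).as_matrix();M[:3,3]=s['position']
T=M@c['T_tool_cam'];K=np.array([[c['fx'],0,c['cx']],[0,c['fy'],c['cy']],[0,0,1]])
def ray(uv,z):
    n=cv2.undistortPoints(np.array(uv,float).reshape(-1,1,2),K,c['D'])[:,0]
    d=np.c_[n,np.ones(len(n))]@T[:3,:3].T
    return T[:3,3]+d*((z-T[2,3])/d[:,2])[:,None]
m=(f.min(2)>130).astype(np.uint8);n,l,st,ce=cv2.connectedComponentsWithStats(m)
for (u,v),h in zip([(279,200),(417,200),(525,200)],[.0535,.0521,.0521]):
    i=l[v,u];x,y,w,hh,a=st[i];print(st[i]);vs=y+hh
    row=np.where(l[y+hh-4]==i)[0];print('near edge',row.min(),row.max(),vs)
    p=ray([[row.mean(),vs]],h)[0]
    print(p.round(4),'strip',(Rm.T@(p[:2]-o)*1e3).round(1), 'depth', c['range_z'][vs-5,int(row.mean())])
    print('hinge?',)
```

```text
[ 255  155   47   62 2753]
near edge 257 300 217
[0.4646 0.1395 0.0535] strip [-42.6 161.4] depth 0.22576442
hinge?
[ 401  161   34   50 1540]
near edge 401 431 211
[0.4829 0.0564 0.0521] strip [-39.3  76.4] depth 0.22495362
hinge?
[  191    57   369   166 42618]
near edge 378 559 223
[0.481  0.0207 0.0521] strip [-47.4  41.6] depth 0.23722444
hinge?
```

Both measurements of the main edge agree within about 1.5 mm. Moving to hover, closer in.

Emit:
{"name": "play_rows", "arguments": {"moves": [[0,-2.5,0,-4,0],[0,-2.5,20,-4,0],[0,-2.5,40,-4,0],[0,-2.5,55,-4,0],[0,-2.5,60,-4,0],[0,-2.5,60,-4,0],[0,-2.5,60,-4,0]]}}

```text
time_s: 2.75
position: [0.4658, 0.1376, 0.0624]
tcp_rot: [0.063, -0.062, 0.704, -0.704]
force: [-0.1, -0.7, -0.4]
grip_width: 0.003
```

```bash
python3 go.py
```

```text
2.75 [0.4658 0.1376 0.0624] jawyaw -79.89 want -79.86; F [-0.1 -0.7 -0.4]
main tool d mm to z=.1 [  0.6 -37.7  -0.7]
s2 tool d mm to z=.1 [ -3.5 -37.7 154.3]
s4 tool d mm to z=.1 [ -3.6 -37.7 294.3]
```

Emit:
{"name": "play_rows", "arguments": {"moves": [[0,1,5,-1,0],[0,1,8,-1,0],[0,1,10,-1,0],[0,1,12,-1,0],[0,1,13.5,-1,0],[0,1,15,-1,0],[0,1,15.5,-1,0],[0,1,15.5,-1,0]]}}

```text
time_s: 3.55
position: [0.464, 0.1384, 0.0468]
tcp_rot: [0.063, -0.062, 0.704, -0.704]
force: [-5.7, -1.2, 19.5]
grip_width: 0.002
```

Emit:
{"name": "play_rows", "arguments": {"moves": [[0,0,-8,0,0],[0,0,-25,0,0],[0,0,-50,0,0],[0,0,-70,0,0],[0,-4,-70,40,0],[0,-4,-70,80,0],[0,-4,-70,120,0],[0,-4,-70,145,0],[0,-4,-70,154,0],[0,-4,-70,154,0]]}}

```text
time_s: 4.55
position: [0.495, -0.0133, 0.1158]
tcp_rot: [0.062, -0.062, 0.704, -0.704]
force: [-0.1, 0.1, -0.3]
grip_width: -0.002
```

```bash
python3 go.py
python3 - <<'E'
from h import *
c=imaging.camera('wrist');save(c,'w2');np.savez('w2.npz',**c)
E
```

```text
4.55 [ 0.495  -0.0133  0.1158] jawyaw -79.99 want -79.86; F [-0.1  0.1 -0.3]
main tool d mm to z=.1 [   3.2   15.8 -154.3]
s2 tool d mm to z=.1 [-1.1 15.8  0.7]
s4 tool d mm to z=.1 [ -1.4  15.8 140.7]
```

View pics/w2.png

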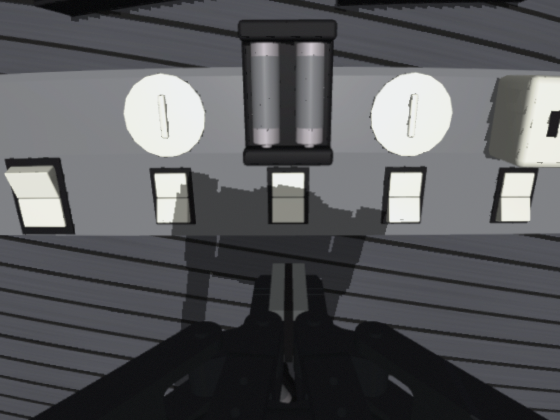

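The main rocker at (38,195) now has its far half raised, so it is on. Rocker 2 at (288,195) lines up with the fingertips at (289,265). Pressing switch 2.

Emit:
{"name": "play_rows", "arguments": {"moves": [[0,-1,20,0.5,0],[0,-1,40,0.5,0],[0,-1,54,0.5,0],[0,-1,60,0.5,0],[0,-1,63,0.5,0],[0,-1,65,0.5,0],[0,-1,67,0.5,0],[0,-1,68.5,0.5,0],[0,-1,69,0.5,0],[0,-1,69,0.5,0]]}}

```text
time_s: 5.6
position: [0.4964, -0.0129, 0.0471]
tcp_rot: [-0.063, 0.062, -0.704, 0.704]
force: [0.3, 1.0, 1.7]
grip_width: -0.002
```

Emit:
{"name": "play_rows", "arguments": {"moves": [[0,0,-8,0,0],[0,0,-25,0,0],[0,0,-50,0,0],[0,0,-70,0,0],[0,0,-70,0,0]]}}

```text
time_s: 6.1
position: [0.4979, -0.013, 0.1197]
tcp_rot: [-0.064, 0.061, -0.704, 0.705]
force: [0.4, -0.1, -1.0]
grip_width: -0.005
```

```bash
python3 go.py
python3 - <<'E'
from h import *
c=imaging.camera('wrist');save(c,'w3')
E
```

```text
6.1 [ 0.4979 -0.013   0.1197] jawyaw -79.88 want -79.86; F [ 0.4 -0.1 -1. ]
main tool d mm to z=.1 [   5.9   19.5 -154.6]
s2 tool d mm to z=.1 [ 1.8 19.7  0.4]
s4 tool d mm to z=.1 [  1.8  19.8 140.4]
```

View pics/w3.png

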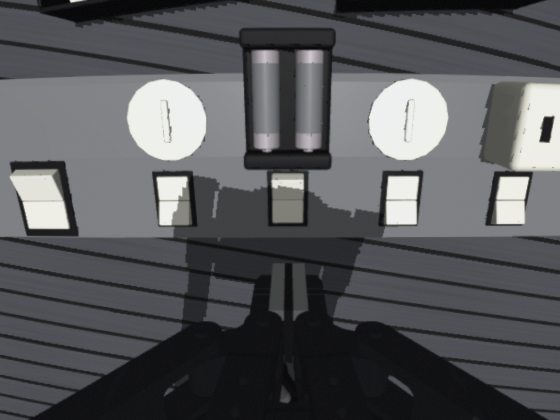

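Run:
```python
import cv2,numpy as np
a=cv2.imread('pics/w2.png')[155:240,140:440];b=cv2.imread('pics/w3.png')[155:240,140:440]
cv2.imwrite('pics/cmp.png',cv2.resize(np.vstack([a,b]),None,fx=2.6,fy=2.6,interpolation=2))
```

```text
(no output)
```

View pics/cmp.png

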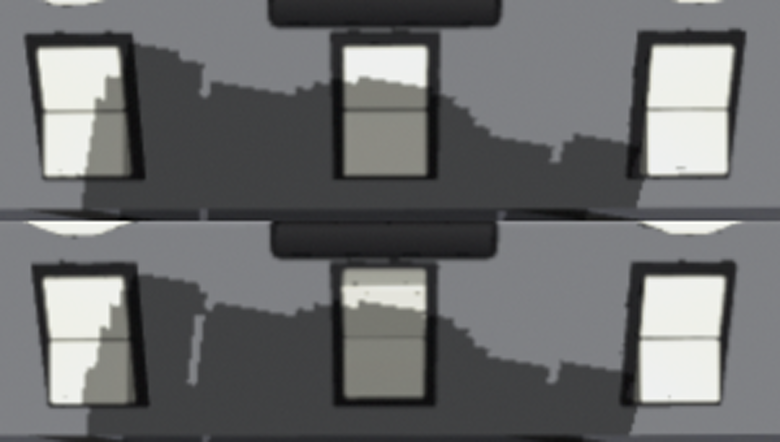

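```bash
cat > dep.py <<'E'
from go import *
import sys
s=readout.observe();c=imaging.camera('wrist');save(c,sys.argv[1])
M=np.eye(4);M[:3,:3]=R.from_quat(s['tcp_rot'][[1,2,3,0]]).as_matrix();M[:3,3]=s['position']
c['cam_to_world']=M@c['T_tool_cam'];P=pts(c)
ok=c['range_z']>0
S=P.copy();S[...,:2]=(P[...,:2]-o)@Rm
for n,y,L in(('main',160,38),('s1',75,30),('s2',5,30),('s3',-65,30),('s4',-135,30)):
    r=[]
    for sg in(-1,1):
        m=ok&(abs(S[...,1]*1e3-y)<6)&(abs(S[...,0]*1e3-(-24+sg*(L/2-4)))<2.5)&(P[...,2]>.03)&(P[...,2]<.07)
        r.append((round(float(np.median(P[...,2][m])*1e3),1) if m.any() else None,int(m.sum())))
    print(n,'near z,far z mm',r)
E
python3 dep.py w4
```

```text
main near z,far z mm [(48.0, 126), (53.5, 139)]
s1 near z,far z mm [(51.8, 171), (47.9, 158)]
s2 near z,far z mm [(47.8, 153), (52.0, 150)]
s3 near z,far z mm [(51.8, 165), (47.8, 152)]
s4 near z,far z mm [(51.7, 160), (47.7, 146)]
```

Depth confirms main and 2 are on and 1, 3 and 4 are off. On to switch 4.

Emit:
{"name": "play_rows", "arguments": {"moves": [[0,2,0,35,0],[0,2,0,70,0],[0,2,0,105,0],[0,2,0,130,0],[0,2,0,140,0],[0,2,20,140,0],[0,2,40,140,0],[0,2,50,140,0],[0,2,50,140,0],[0,2,50,140,0]]}}

```text
time_s: 7.2
position: [0.5185, -0.1507, 0.0668]
tcp_rot: [0.062, -0.063, 0.704, -0.704]
force: [-0.3, 0.1, 0.4]
grip_width: -0.003
```

```bash
python3 go.py
```

```text
7.2 [ 0.5185 -0.1507  0.0668] jawyaw -79.85 want -79.86; F [-0.3  0.1  0.4]
main tool d mm to z=.1 [   1.8  -33.1 -293.7]
s2 tool d mm to z=.1 [  -2.1  -33.2 -138.7]
s4 tool d mm to z=.1 [ -2.1 -33.2   1.3]
```

Emit:
{"name": "play_rows", "arguments": {"moves": [[0,-2,5,1,0],[0,-2,11,1,0],[0,-2,14,1,0],[0,-2,16,1,0],[0,-2,18,1,0],[0,-2,19.5,1,0],[0,-2,20,1,0],[0,-2,20,1,0]]}}

```text
time_s: 8.0
position: [0.5208, -0.1517, 0.0471]
tcp_rot: [-0.062, 0.062, -0.704, 0.704]
force: [-1.2, -0.5, 5.1]
grip_width: -0.002
```

Emit:
{"name": "play_rows", "arguments": {"moves": [[0,0,-8,0,0],[0,0,-25,0,0],[0,0,-50,0,0],[0,0,-75,0,0],[0,0,-100,-30,0],[0,0,-110,-70,0],[0,0,-110,-70,0]]}}

```text
time_s: 8.7
position: [0.5085, -0.0799, 0.1589]
tcp_rot: [0.064, -0.062, 0.704, -0.704]
force: [0.6, -0.5, -0.8]
grip_width: -0.002
```

```bash
python3 dep.py w5
python3 - <<'E'
from h import *
c=imaging.camera('top');save(c,'top2');print(readout.observe()['time_s'],readout.observe()['force'])
E
```

```text
main near z,far z mm [(47.9, 25), (None, 0)]
s1 near z,far z mm [(51.7, 121), (47.9, 105)]
s2 near z,far z mm [(47.8, 112), (52.2, 109)]
s3 near z,far z mm [(51.8, 124), (47.8, 119)]
s4 near z,far z mm [(47.8, 106), (52.3, 113)]
8.8 [-0.34402236 -0.69437188  0.45245477]
```

View pics/w5.png

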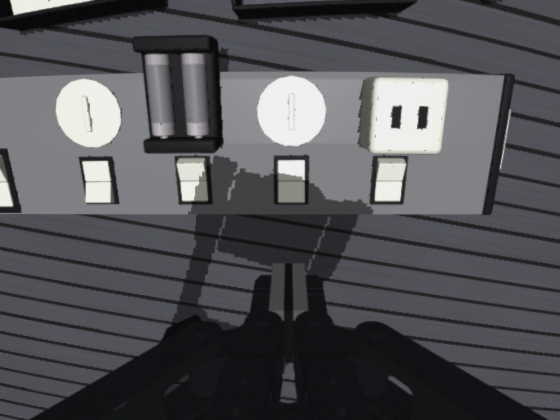

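View pics/top2.png

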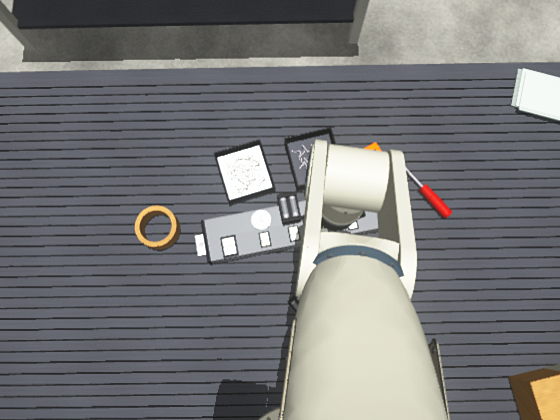

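The wrist view shows rockers 2 (193,180) and 4 (389,180) with their far halves raised, and rockers 1 (98,181) and 3 (291,181) still off. Both chargers are seated. In the top view, the trays, tape and screwdriver are where they started as far as the arm leaves them in sight. The arm is clear of everything, so I'm handing in.

```bash
python3 -c "
from plant import workorder
print(workorder.close_job())"
```

```text
the job is handed in; nothing more can be done
None
```

I pressed the main switch on, then switch 2 (cell charger), then switch 4 (USB charger). I handed the job in at about 8.8 s with the arm clear of everything.

- **Switches on:** After the presses, depth showed the near half level and the far half raised on the main switch and switches 2 and 4. The main switch's far half was out of the last close view, so its last full reading came before switch 4 was pressed (near 48.0 mm, far 53.5 mm). Its near half still read level at the end.
- **Switches off:** Switches 1 and 3, on the capped sockets, still read off.
- **Surroundings:** Both chargers are still seated. The trays, tape and screwdriver look unmoved, though the arm hid part of the screw tray and the screwdriver's tip in the last top view.
- **Force:** The highest reading at the end of any move was about 20 N, with the fingertips on the main switch.

No check failed or disagreed beyond about 2 mm of measuring error.

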